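# Count out three tenons from the lever dispenser

### The job

Slide the small plywood tray under the mouth of the tenon dispenser and press the dispenser's lever fully down three times, letting it spring back each time, so that exactly three wooden tenons drop into the tray and the rest stay in the magazine. Then carry the tray, level and with the three tenons in it, to the small reddish-brown board and set it down on the board. Do not touch the tenons with the fingers, and leave the wax tin, the screw jar and the glue bottle where they stand.

Things in the scene. Friction and masses are not known exactly. Their poses are not given: they have to be found in the camera images.
- dispenser: Tenon dispenser fixed to the bench: plywood foot, grey upright magazine (64 x 36 mm, top 110 mm above the bench) and a lever at its back. Origin on the bench under the centre of the tenon stack; +y is the direction in which tenons come out, -y points to the lever. The foot, 100 mm wide along x, reaches from y = -125 to y = 0 mm.
- mouth (a point): Mouth: middle of the front edge of the magazine floor, 45 mm above the bench, 17.5 mm in front of the dispenser's origin; axes of the dispenser. A chute 64 mm wide slopes from it down to 36 mm in front of the origin, its underside 22 mm above the bench. A full press of the lever pushes out the lowest tenon, which drops 25 to 85 mm in front of the origin; the next one settles once the lever is back up.
- bay (a point): Point on the bench where the tray's centre should stand (58 mm in front of the dispenser's origin), the tray's low lip towards the dispenser, its axes parallel to the dispenser's (also this point's axes); 6 mm nearer, 8 mm further or 8 mm sideways still catches. The lip then stands under the chute: set the tray down about 50 mm further out along +y and slide it in.
- lever_pad (a point): Centre of the top face of the lever's black pad, where to press: 42 mm along the dispenser's x, 36 mm along the lever. At rest about 151 mm above the bench and 92 mm behind the pivot (-y of the dispenser). Fully pressed it has come down about 68 mm and lies 97 mm behind the pivot; midway it bulges up to 9 mm further out to -y. The space under it is free.
- lever_pivot (a point): Pivot of the lever: 75 mm behind the dispenser's origin (-y), 110 mm above the bench; the hinge axis runs along the dispenser's x. The lever's arm is 100 mm long from here to the middle of the pad.
- lever_arm (a joint): Angle of the lever: 0 at rest (up), 0.70 rad fully down at a hard stop. A spring brings it back; the force on the pad grows from about 3.5 N at rest to 9 N at the stop. The tenon falls off the end of the pusher at about 0.65 rad or a little earlier.
- tray: Loose plywood tray, 84 mm (its x) x 100 mm (its y), 180 g; origin at the centre of its underside. Floor 5 mm thick; side walls 4 mm thick and 30 mm high; a low lip 11 mm high along its -y side; along its +y side a 14 mm thick back board with an upright grip tab.
- tray_grip (a point): Centre of the gripping part of the tray's grip tab: the tab is 14 mm thick along the tray's y, 40 mm wide along its x and reaches from 34 to 85 mm above the tray's underside. This point is 66 mm above the tray's underside and 43 mm from its centre along its +y. Same axes as the tray. Grasp across the 14 mm from above; the tray stays level when held firmly (30 N or more).
- board: Loose reddish-brown board with rounded corners, 125 mm (its x) x 120 mm (its y), 28 mm thick, lying flat, 0.26 kg; origin at the centre of its underside, so its top is 28 mm higher. The tray is to end standing on it.
- tenon1: The lowest of the five tenons in the magazine at the start. Loose hardwood tenon (flat brown strip with rounded edges), 50 mm long (its x) x 24 mm wide (its y) x 10 mm thick, 12 g; origin at the centre of its underside.
- tenon2: The second from below of the five tenons in the magazine at the start. Loose hardwood tenon (flat brown strip with rounded edges), 50 mm long (its x) x 24 mm wide (its y) x 10 mm thick, 12 g; origin at the centre of its underside.
- tenon3: The third from below of the five tenons in the magazine at the start. Loose hardwood tenon (flat brown strip with rounded edges), 50 mm long (its x) x 24 mm wide (its y) x 10 mm thick, 12 g; origin at the centre of its underside.
- tenon4: The fourth from below of the five tenons in the magazine at the start. Loose hardwood tenon (flat brown strip with rounded edges), 50 mm long (its x) x 24 mm wide (its y) x 10 mm thick, 12 g; origin at the centre of its underside.
- tenon5: The top of the five tenons in the magazine at the start. Loose hardwood tenon (flat brown strip with rounded edges), 50 mm long (its x) x 24 mm wide (its y) x 10 mm thick, 12 g; origin at the centre of its underside.
- wax_tin: Bystander: round red wax tin, 69 mm across, 36 mm high; origin at the centre of its underside.
- screw_jar: Bystander: clear jar of screws with a red lid, 66 mm across, 86 mm high; origin at the centre of its underside.
- glue_bottle: Bystander: white glue bottle with a red cone cap, 47 mm across, 148 mm high; origin at the centre of its underside.

How it is judged:
By the outcome, as a careful person would: the job done as asked, in the order asked, and still so for the second after the job is handed in, with the robot touching nothing.
It also fails if it takes over 72 s, if anything falls off the work surface, if the arm or the gripper's body presses on something with over 40 N, if the wrist force passes 120 N, or if a joint passes its speed limit or range.

### The arm

A 7-joint arm with a two-finger parallel gripper is mounted at the origin on a cart in front of the work surface, level with it; the furniture and walls round the work are solid. World frame = base frame: x ahead of the robot, y to its left, z up, the work surface at z = 0. Lengths are in m, angles in rad, forces in N, time in s.
With the tool pointing down it reaches from about 0.4 to 0.875 m from the base axis. Payload 19.3 kg.
Tool frame: the origin (TCP) lies midway between the tips of the shut fingers; the grasp point (between the pads) lies 19 mm behind it (bot.pinch_z is the distance from the TCP to the grasp point, in m); z points along the fingers, y is the direction in which the jaws open and shut (so a half turn about z gives the same grasp; the last joint's range is limited). The gripper opens to 85 mm and grips with 20 to 120 N. Pads are 22 mm wide; open, the fingers measure 114 mm over their backs; the gripper's body (76 mm by 85 mm) begins 54 mm behind the grasp point. The pads swing forward as they close: fully open they stand 13 mm farther back than shut.
Start: joints at [1.135, 0.521, -0.036, 1.599, 0.021, 1.021, -0.113], TCP at [0.224, -0.584, 0.231] pointing down, gripper open.
Joint ranges: [-2.91, 2.91], [-0.3, 2.13], [-1.5, 1.42], [0.17, 2.43], [-1.26, 4.41], [0.16, 1.93], [-2.52, 2.52]. Speed limits (rad/s): [1.89, 1.89, 2.39, 2.39, 3.01, 3.01, 3.01].

### API

Orientations are given as [roll, pitch, yaw] about the fixed x, y, z axes, in that order (R = Rz(yaw) Ry(pitch) Rx(roll)).
In Python, from workcell import bot gives the robot as it stands. The module is installed in compiled form; this text tells all that it offers.
- The arm moves only by the tool move_arm, never from a script. Its argument "moves" is text: rows parted by semicolons, each of 4 numbers parted by spaces: the shift along the tool's x, y, z in mm, then the turn about the tool's z in rad. In form: dx dy dz yaw; .... A call has exactly 10 rows; each row is the pose to reach, as a shift and turn from the pose commanded when the call began, along the tool's axes at that moment; what a row does not reach only later rows make up. A row lasts 1/12 s, in which the tool goes at most 41.7 mm and 7.16 degrees, less where a joint would pass 70% of its speed; a pose out of reach is approached as far as the arm can. A call with a gripper value outside its range is refused whole. "grip" is the opening, from 0 (shut) to 1 (fully open), set as the call begins (left out, the last holds). The fingers move at their own pace and stop on an object; "grip_force" is the grip in N (left out, the last holds). Time passes only in rows, so rows that repeat a pose let the fingers close, or fill a call up. It gives the time, the measured TCP pose, the force and the opening at its end, in the units of the state.
- bot.observe(): the state, without advancing time (a new reading comes with each control period).
- bot.grab_frame(name): name is "scene" or "top"; returns a dict with "frame" (480x640x3 uint8, red, green, blue), "z_map" (480x640 float32, m along the optical axis (not along the pixel's ray), 0 where there is no reading), "K" (3x3 intrinsics, pixels), "dist" ([k1, k2, p1, p2, k3] as OpenCV has them; the pictures are not rectified), "eye" and "attitude" of the camera in the world. Camera axes: x right, y up, looking along -z (the intrinsics and any distortion apply to the point x, -y, -z); pixel columns grow to the right and rows downward; lengths in m; the calibration is good to about 2 mm. A picture is of the moment at which its call begins.
- bot.job_done(): hands the job in, once; it reports no verdict.
Trained networks look in a picture, given as the dict that the camera call returned (one of the last four; its "shot" number tells which), for a name from the list of things; names that differ only in an ending like _2 or _b are one class to them, and where a whole thing is asked for, a point or a joint stands for the part that bears it (a point fixed in the world has none). Each returns a list of dicts, best first, with "conf" (0 to 1); they miss things now and then, are a little off and sometimes report something else, mostly with a low value. They report only what shows in the picture. A call takes as long as a camera call.
- bot.search_frame(picture, label): "at" ([column, row] in pixels, amid what is visible of it).
- bot.pinpoint(picture, label): "at" ([column, row] in pixels: a listed point, or the origin of a listed thing).
The state is a dict: "clock": time; "qpos": joint angles; "qd": joint speeds; "joint_efforts": joint torques, N m; "position": TCP position; "tool_rot": TCP orientation; "force": force on the tool from outside, world axes, zero at the start; "moment": the same for the moment, N m; "grip_width": finger opening in m.
Only numpy, scipy, OpenCV 4.12 (cv2) and the standard library are available. Lean on these libraries where they do the work, as an engineer would, in place of code of your own. Each camera call takes 0.05 s, during which the arm holds its last target. There are 200 camera calls.

## Working session

There is one attempt and no reset: what is moved stays moved. The work goes in short steps, Python scripts to look and compute and a tool call to move; the robot and the scene stay as the last step left them, time stands still between calls to the robot, and variables do not carry over. Pictures are saved under pics/ and viewed, about 8 in all and at most 12, crops included, and the job is handed in when it is done.

Besides the shell and the picture viewer there is one more tool, called after ">>>" by a JSON object that holds its "method" and its "body", one argument or row to a line. move_arm: Moves the arm, as the interface text tells. Its arguments: {"type":"object","properties":{"moves":{"type":"string"},"grip":{"type":"number"},"grip_force":{"type":"number"}},"required":["moves"]}

```bash
mkdir -p pics; cat > h.py <<'E'
import numpy as np, cv2
from scipy.spatial.transform import Rotation as R
from workcell import bot
def att(p):
    a=np.array(p["attitude"],float)
    return a if a.shape==(3,3) else R.from_euler('xyz',a).as_matrix()
def ray(p,uv):
    u=cv2.undistortPoints(np.array([[uv]],float),p["K"],np.array(p["dist"],float))[0,0]
    return np.array(p["eye"]),att(p)@np.array([u[0],-u[1],-1])
def atz(p,uv,z):
    e,d=ray(p,uv); return e+d*(z-e[2])/d[2]
def atdepth(p,uv):
    c,r=int(round(uv[0])),int(round(uv[1])); e,d=ray(p,uv)
    w=p["z_map"][max(r-1,0):r+2,max(c-1,0):c+2]; w=w[w>0]
    return e+d*np.median(w) if w.size else None
def cloud(p):
    v,u=np.mgrid[0:480,0:640]; uv=np.stack([u,v],-1).reshape(-1,1,2).astype(float)
    n=cv2.undistortPoints(uv,p["K"],np.array(p["dist"],float)).reshape(480,640,2)
    z=p["z_map"]; c=np.stack([n[...,0]*z,-n[...,1]*z,-z],-1)
    P=c@att(p).T+np.array(p["eye"]); P[z==0]=np.nan
    return P
def proj(p,X):
    c=(np.array(X)-p["eye"])@att(p); q=np.array([[c[0],-c[1],-c[2]]])
    return cv2.projectPoints(q,np.zeros(3),np.zeros(3),p["K"],np.array(p["dist"],float))[0][0,0]
def save(p,n): cv2.imwrite(f"pics/{n}.png",p["frame"][...,::-1])
E
python3 - <<'E'
from h import *
np.set_printoptions(precision=4,suppress=True)
print(bot.observe())
for n in("scene","top"):
    p=bot.grab_frame(n); save(p,n+"0"); print(n,p["eye"],p["attitude"],p["K"][0])
    for l,z in dict(mouth=.045,bay=0,lever_pad=.151,lever_pivot=.11,tray=0,tray_grip=.066,board=0,wax_tin=0,screw_jar=0,glue_bottle=0,dispenser=0).items():
        for d in bot.pinpoint(p,l)[:2]: print(l,d["conf"],d["at"],atz(p,d["at"],z),atdepth(p,d["at"]))
E
```

```text
{'clock': 0.0, 'qpos': array([ 1.1348,  0.522 , -0.0363,  1.6   ,  0.0212,  1.0211, -0.1128]), 'qd': array([ 0.0009, -0.0004,  0.0019, -0.0006, -0.001 ,  0.0017, -0.0007]), 'joint_efforts': array([  0.0017, -92.7098,   1.9802, -36.9925,   0.0178,   0.0085,
         0.    ]), 'position': array([ 0.2234, -0.5833,  0.2307]), 'tool_rot': array([-3.1404,  0.0001,  0.3658]), 'force': array([-0.2758, -0.773 ,  0.2337]), 'moment': array([-0.0238, -0.0877,  0.0048]), 'grip_width': 0.08537510795969898}
scene [-0.0033  0.5703  1.008 ] [ 0.7401  0.0045 -2.3709] [531.453   0.    321.23 ]
mouth 0.83 [348.0, 252.4] [ 0.5355 -0.0705  0.045 ] [ 0.5353 -0.0703  0.0454]
bay 0.87 [343.1, 277.7] [ 0.5149 -0.0325  0.    ] [ 0.5145 -0.0321  0.0007]
lever_pad 0.8 [364.0, 171.2] [ 0.6265 -0.225   0.151 ] [ 0.6274 -0.2262  0.1498]
lever_pivot 0.88 [356.1, 207.5] [ 0.5816 -0.1475  0.11  ] [ 0.5765 -0.1412  0.1178]
tray_grip 0.81 [192.0, 338.5] [0.597  0.3439 0.066 ] [0.5845 0.3486 0.0857]
board 0.92 [271.8, 388.3] [0.4232 0.2843 0.    ] [0.412  0.2919 0.0265]
board 0.6 [348.9, 255.3] [ 0.5526 -0.0949  0.    ] 
[... 677 characters left out ...]
pad 0.69 [400.6, 224.7] [ 0.6168 -0.2243  0.151 ] [ 0.6168 -0.2244  0.1507]
lever_pivot 0.67 [367.3, 242.2] [ 0.5723 -0.1422  0.11  ] [ 0.5718 -0.1414  0.1195]
tray 0.86 [206.1, 231.6] [0.6008 0.3079 0.    ] [0.6004 0.3067 0.0056]
tray_grip 0.75 [187.3, 232.1] [0.5945 0.346  0.066 ] [0.5939 0.3436 0.0763]
board 0.66 [211.9, 295.9] [0.4187 0.2869 0.    ] [0.4202 0.2812 0.0299]
wax_tin 0.84 [406.9, 292.3] [ 0.4377 -0.2644  0.    ] [ 0.439  -0.259   0.0362]
screw_jar 0.67 [451.5, 206.3] [ 0.6837 -0.3898  0.    ] [ 0.6738 -0.3702  0.087 ]
screw_jar 0.45 [400.9, 225.9] [ 0.6254 -0.2456  0.    ] [ 0.6138 -0.2253  0.1496]
glue_bottle 0.69 [232.3, 182.3] [0.743  0.2364 0.    ] [0.7312 0.2239 0.0782]
```

View pics/scene0.png

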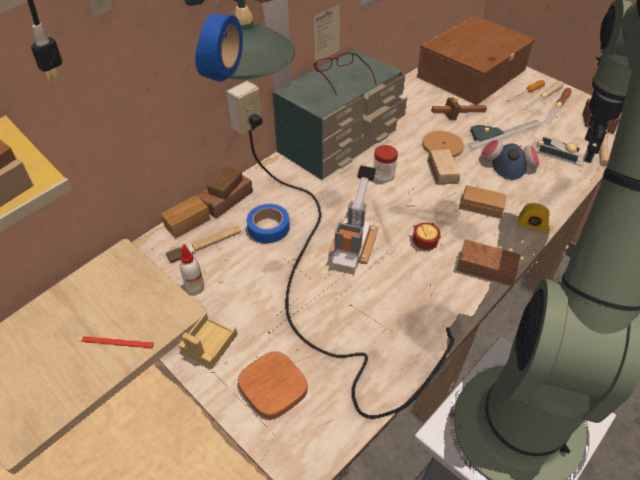

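View pics/top0.png

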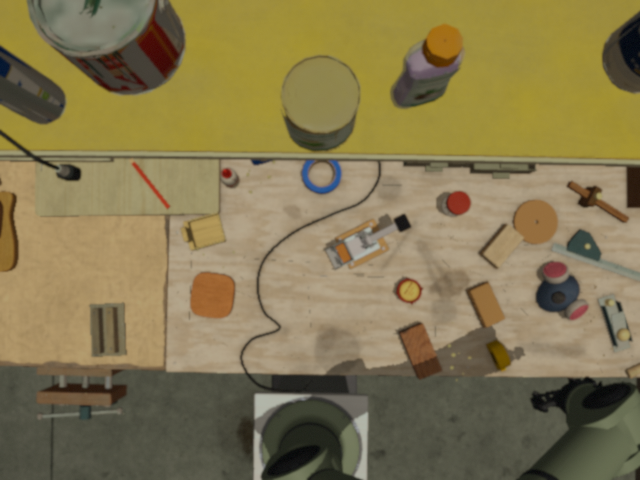

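```bash
python3 - <<'E'
from h import *
np.set_printoptions(precision=4,suppress=True)
for n in("top","scene"):
    p=bot.grab_frame(n); P=cloud(p); 
    def rect(lo,hi,x,y,name):
        m=(P[...,2]>lo)&(P[...,2]<hi)&(P[...,0]>x[0])&(P[...,0]<x[1])&(P[...,1]>y[0])&(P[...,1]<y[1])
        Q=P[m][:,:2].astype(np.float32)
        if len(Q)<5: print(name,len(Q));return
        (c,s,a)=cv2.minAreaRect(Q*1000); print(n,name,len(Q),c,s,a,'medz',np.median(P[m][:,2]))
    rect(.022,.04,(.3,.52),(.19,.37),'board')
    rect(.024,.05,(.53,.67),(.24,.42),'tray walls')
    rect(.003,.1,(.53,.67),(.22,.42),'tray all')
    rect(.075,.095,(.53,.67),(.24,.42),'tab top')
    rect(.1,.118,(.48,.65),(-.19,.0),'magazine top')
    rect(.14,.16,(.5,.7),(-.3,-.15),'pad')
    rect(.005,.02,(.42,.7),(-.25,-.0),'foot')
E
```

```text
top board 1701 (423.9136962890625, 282.2183532714844) (118.51609802246094, 125.24515533447266) 87.28080749511719 medz 0.029476939741201358
top tray walls 614 (614.9506225585938, 335.7374267578125) (133.0047607421875, 153.60739135742188) 9.887954711914062 medz 0.03095417615350249
top tray all 2001 (600.225830078125, 319.90509033203125) (139.4884796142578, 199.51792907714844) 0.03613797202706337 medz 0.009911249404066291
top tab top 83 (586.824951171875, 348.9145812988281) (40.497779846191406, 15.2938232421875) 11.547096252441406 medz 0.08619971666898985
top magazine top 186 (562.5866088867188, -113.59420776367188) (59.22374725341797, 116.46510314941406) 27.619211196899414 medz 0.11209407529728543
top pad 245 (616.5901489257812, -217.55300903320312) (40.506710052490234, 60.23229217529297) 27.44561767578125 medz 0.15064957944389423
top foot 1442 (559.674560546875, -124.41350555419922) (279.2452087402344, 248.37376403808594) 0.5254208445549011 medz 0.008375281924198008
scene board 3013 (423.84527587890625, 281.184814453125) (120.52526092529297, 127.66254425048828) 83.78182983398438 medz 
[... 170 characters left out ...]
e tray all 2743 (600.3272705078125, 319.9755554199219) (199.37648010253906, 139.2411346435547) 89.97388458251953 medz 0.019960092223846315
scene tab top 146 (587.968505859375, 350.03680419921875) (41.03703308105469, 14.622781753540039) 16.0334415435791 medz 0.0842128400787654
scene magazine top 321 (560.6149291992188, -111.25547790527344) (60.05158233642578, 110.16138458251953) 27.461441040039062 medz 0.10876879373632287
scene pad 223 (621.9976196289062, -224.99386596679688) (47.16468811035156, 46.09940719604492) 64.02568054199219 medz 0.1490673868760375
scene foot 671 (560.7933349609375, -123.30116271972656) (247.95352172851562, 278.08575439453125) 89.2453842163086 medz 0.010923630955819275
```

```bash
cat > fit.py <<'E'
from h import *
from scipy.optimize import minimize
def fitpoly(Q,w,h,x0):
    # best rectangle (w along x, h along y) containing points: soft count
    def f(v):
        c,s=np.cos(v[2]),np.sin(v[2]); d=Q-v[:2]; a=d@[c,s]; b=d@[-s,c]
        o=np.maximum(np.abs(a)-w/2,0)**2+np.maximum(np.abs(b)-h/2,0)**2
        return np.mean(np.minimum(o,64))
    best=None
    for dy in np.radians([-8,-4,0,4,8]):
        r=minimize(f,np.array(x0)+[0,0,dy],method='Nelder-Mead',options=dict(initial_simplex=np.array(x0)+np.array([[0,0,dy],[6,0,dy],[0,6,dy],[0,0,dy+.1]])))
        if best is None or r.fun<best.fun: best=r
    return best.x,best.fun
E
python3 - <<'E'
from fit import *
np.set_printoptions(precision=4,suppress=True)
for n in("top","scene"):
    p=bot.grab_frame(n); P=cloud(p)*1000; X,Y,Z=P[...,0],P[...,1],P[...,2]
    near=np.hypot(X-600,Y-310)<72
    hsv=cv2.cvtColor(p["frame"],cv2.COLOR_RGB2HSV)
    for lo in(3,15):
        m=near&(Z>lo)&(Z<95)&(X<645)
        print(n,lo,m.sum(),fitpoly(P[m][:,:2],84,100,(600,308,.25)))
    m=near&(Z>70)&(Z<95); print('tab',fitpoly(P[m][:,:2],40,14,(588,349,.25)))
    m=(Z>100)&(Z<118)&(np.hypot(X-540,Y+84)<45); print('mag',m.sum(),fitpoly(P[m][:,:2],64,36,(540,-84,.48)))
    m=(Z>4)&(Z<60)&(np.hypot(X-565,Y+130)<100); print('foot',m.sum(),fitpoly(P[m][:,:2],100,125,(569,-139,.48)))
    m=(Z>138)&(Z<165)&(np.hypot(X-617,Y+230)<40); print('pad',m.sum(),fitpoly(P[m][:,:2],42,36,(617,-230,.48)))
    if n=="top":
        m=np.zeros((480,640),bool); 
        for y in (440,480): pass
        print('yellow board z', Z[190,200], P[205,215], 'shelf z',Z[130,240],P[150,240])
E
```

```text
top 3 1191 (array([595.924 , 303.6556,   0.2561]), np.float64(6.258125749119719))
top 15 364 (array([599.0955, 308.9111,   0.2807]), np.float64(0.006389936666958014))
tab (array([587.9477, 349.578 ,   0.2652]), np.float64(0.03816755213528887))
mag 120 (array([542.3887, -77.8533,   0.4526]), np.float64(0.0))
foot 1695 (array([ 576.0713, -136.3394,    0.4593]), np.float64(18.963758882690918))
pad 260 (array([ 619.1037, -222.903 ,    0.5411]), np.float64(3.387306746949847))
yellow board z 31.72355575752195 [674.2159 279.27    26.6912] shelf z 802.0812494009755 [669.6351  97.4377 804.6363]
scene 3 1714 (array([598.2431, 308.3427,   0.2624]), np.float64(1.4506719136780464))
scene 15 776 (array([599.4906, 309.7187,   0.2693]), np.float64(0.013861399405131326))
tab (array([587.981 , 350.2017,   0.2775]), np.float64(0.04744688688310831))
mag 222 (array([542.8642, -80.5448,   0.4864]), np.float64(0.0876682238764708))
foot 1168 (array([ 555.3555, -108.1317,    0.5947]), np.float64(9.592507796928398))
pad 240 (array([ 619.4563, -225.204 ,   -0.3574]), np.float64(1.0810598244333993))
```

```bash
python3 - <<'E'
import cv2
a=cv2.imread("pics/top0.png")[195:275,165:425]; b=cv2.imread("pics/scene0.png")[150:370,170:400]
a=cv2.resize(a,None,fx=3,fy=3,interpolation=cv2.INTER_CUBIC); b=cv2.resize(b,None,fx=1.5,fy=1.5)
import numpy as np
o=np.zeros((240+330,780,3),np.uint8); o[:240]=a; o[240:,:345]=b; cv2.imwrite("pics/c.png",o)
E
```

```text
(no output)
```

View pics/c.png

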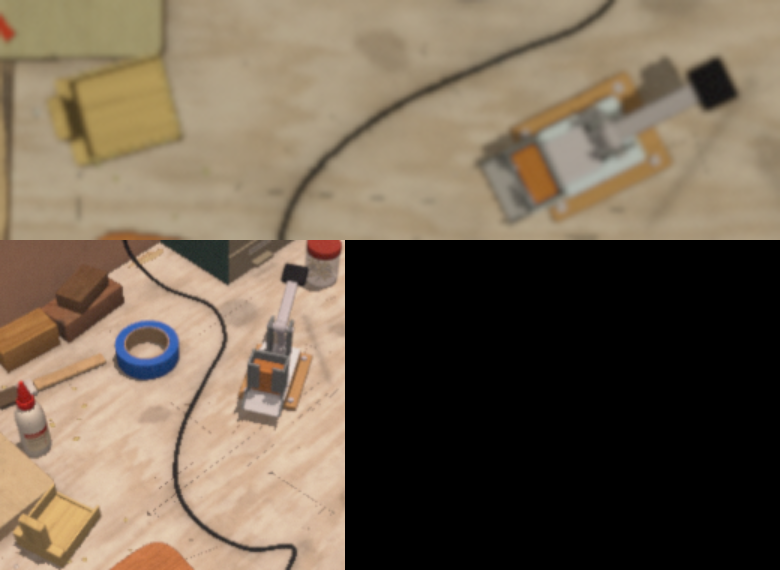

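```bash
cat > go.py <<'E'
# usage: go.py x y z yaw [x y z yaw ...] in mm/rad -> tool-frame shift from measured pose
import sys; from h import *
o=bot.observe(); p=np.array(o["position"])*1000; M=R.from_euler('xyz',o["tool_rot"]).as_matrix(); yaw=o["tool_rot"][2]
print("t",round(o["clock"],2),"pos",p.round(1),"rot",np.round(o["tool_rot"],4),"F",np.round(o["force"],1),"w",round(o["grip_width"],4))
a=np.array(sys.argv[1:],float).reshape(-1,4)
for r in a: print(np.round(M.T@(r[:3]-p),1),round(-(r[3]-yaw),3))
E
python3 go.py 430 -400 290 .366 560 -60 290 .27 588 350 200 .27
```

```text
t 1.4 pos [ 223.5 -583.6  231.3] rot [-3.1415  0.      0.3657] F [-0.5  0.4 -0.2] w 0.0852
[258.5 -97.6 -58.7] -0.0
[ 501.5 -368.7  -58.7] 0.096
[ 674.3 -741.5   31.3] 0.096
```

>>> {"method": "move_arm", "body": {
  "moves": "30 -12 -10 0; 70 -26 -20 0; 110 -42 -30 0; 150 -56 -40 0; 190 -72 -50 0; 225 -85 -59 0; 260 -105 -59 0.02; 290 -132 -59 0.04; 316 -160 -59 0.06; 342 -190 -59 0.096",
  "grip": 1
}}

```text
clock: 2.23
position: [0.4758, -0.2818, 0.2903]
tool_rot: [-3.142, -0.0, 0.27]
force: [-0.1, 0.1, 0.8]
grip_width: 0.0855
```

```bash
python3 go.py 560 -60 290 .27 588 350 200 .27  588 350 120 .27
```

```text
t 2.23 pos [ 475.8 -281.8  290.3] rot [-3.1415e+00 -2.0000e-04  2.6960e-01] F [-0.1  0.1  0.8] w 0.0855
[ 140.2 -191.3    0.3] -0.0
[ 276.4 -579.1   90.4] -0.0
[ 276.4 -579.1  170.4] -0.0
```

>>> {"method": "move_arm", "body": {
  "moves": "25 -32 0 0; 48 -64 0 0; 71 -96 0 0; 94 -128 0 0; 114 -163 0 0; 132 -198 10 0; 148 -235 20 0; 164 -270 30 0; 180 -305 40 0; 195 -342 50 0"
}}

```text
clock: 3.07
position: [0.5719, 0.0993, 0.24]
tool_rot: [3.141, -0.0, 0.269]
force: [0.9, 0.2, -0.1]
grip_width: 0.0854
```

```bash
python3 go.py 588 350 200 .27  588 350 130 .27
```

```text
t 3.07 pos [571.9  99.3 240. ] rot [ 3.1414e+00 -4.0000e-04  2.6920e-01] F [ 0.9  0.2 -0.1] w 0.0854
[  82.2 -237.4   39.9] -0.001
[  82.1 -237.5  109.9] -0.001
```

>>> {"method": "move_arm", "body": {
  "moves": "12 -34 6 0; 24 -69 13 0; 36 -104 20 0; 48 -139 26 0; 60 -174 32 0; 72 -208 38 0; 78 -225 50 0; 81 -234 75 0; 82 -237 100 0; 82 -237 110 0"
}}

```text
clock: 3.9
position: [0.5861, 0.3485, 0.1269]
tool_rot: [3.141, 0.004, 0.271]
force: [-0.0, -0.5, -0.9]
grip_width: 0.0852
```

```bash
python3 - <<'E'
from fit import *
np.set_printoptions(precision=4,suppress=True)
for n in("top","scene"):
    p=bot.grab_frame(n)
    for l,z in dict(tray_grip=.066,bay=0,mouth=.045,lever_pad=.151,lever_pivot=.11).items():
        for d in bot.pinpoint(p,l)[:1]: print(n,l,d["conf"],atz(p,d["at"],z))
    if n=="scene": save(p,"s1")
E
python3 go.py 588 350 47 .27
```

```text
top tray_grip 0.58 [0.5933 0.3523 0.066 ]
top bay 0.62 [ 0.5135 -0.0301  0.    ]
top mouth 0.63 [ 0.5376 -0.07    0.045 ]
top lever_pad 0.73 [ 0.6151 -0.2192  0.151 ]
scene tray_grip 0.92 [0.5917 0.3448 0.066 ]
scene bay 0.92 [ 0.5121 -0.0313  0.    ]
scene mouth 0.92 [ 0.5393 -0.0669  0.045 ]
scene lever_pad 0.95 [ 0.6276 -0.2335  0.151 ]
scene lever_pivot 0.96 [ 0.5725 -0.1462  0.11  ]
t 4.5 pos [587.8 348.  130.8] rot [-3.1414e+00 -6.0000e-04  2.6960e-01] F [-0.3  1.  -0. ] w 0.0854
[ 0.7 -1.9 83.8] -0.0
```

>>> {"method": "move_arm", "body": {
  "moves": "0 -1 15 0; 0 -2 35 0; 0 -2 55 0; 0 -2 70 0; 0 -2 80 0; 0 -2 84 0; 0 -2 84 0; 0 -2 84 0; 0 -2 84 0; 0 -2 84 0"
}}

```text
clock: 5.33
position: [0.5876, 0.3501, 0.0473]
tool_rot: [-3.141, -0.001, 0.27]
force: [0.0, 0.5, 0.1]
grip_width: 0.0852
```

>>> {"method": "move_arm", "body": {
  "moves": "0 0 0 0; 0 0 0 0; 0 0 0 0; 0 0 0 0; 0 0 0 0; 0 0 0 0; 0 0 0 0; 0 0 0 0; 0 0 0 0; 0 0 0 0",
  "grip": 0,
  "grip_force": 50
}}

```text
clock: 6.17
position: [0.5871, 0.3499, 0.0464]
tool_rot: [-3.142, -0.0, 0.27]
force: [0.8, 0.2, 2.0]
grip_width: 0.0138
```

```bash
python3 - <<'E'
from h import *
o=bot.observe()
# plan in tool/tray: tab at bay+43*yd
for yaw in(.475,):
    yd=np.array([-np.sin(yaw),np.cos(yaw)])
    for k in(0,50,60): print(k,(np.array([513,-31])+yd*(43+k)).round(1))
E
python3 go.py 587 348 95 .27 469 59 95 .475
```

```text
0 [493.3   7.2]
50 [470.5  51.7]
60 [465.9  60.6]
t 6.17 pos [587.1 349.9  46.4] rot [-3.1416e+00 -1.0000e-04  2.6980e-01] F [0.8 0.2 2. ] w 0.0138
[ -0.6   1.8 -48.6] -0.0
[-191.4  248.9  -48.7] -0.205
```

>>> {"method": "move_arm", "body": {
  "moves": "0 0 -15 0; -8 10 -35 0; -25 33 -48 -0.02; -46 60 -50 -0.05; -68 88 -50 -0.08; -92 118 -50 -0.12; -117 149 -50 -0.15; -142 180 -50 -0.18; -165 209 -50 -0.205; -182 231 -50 -0.205"
}}

```text
clock: 7.0
position: [0.4719, 0.0759, 0.0972]
tool_rot: [3.14, 0.0, 0.475]
force: [1.2, -1.0, -1.4]
grip_width: 0.0135
```

```bash
python3 go.py 466 61 95 .475 466 61 48 .475; python3 - <<'E'
from h import *
p=bot.grab_frame("scene"); save(p,"s2")
E
```

```text
t 7.0 pos [471.9  75.9  97.2] rot [3.1405e+00 4.0000e-04 4.7520e-01] F [ 1.2 -1.  -1.4] w 0.0135
[-12.1  10.5   2.2] 0.0
[-12.   10.5  49.2] 0.0
```

View pics/s2.png

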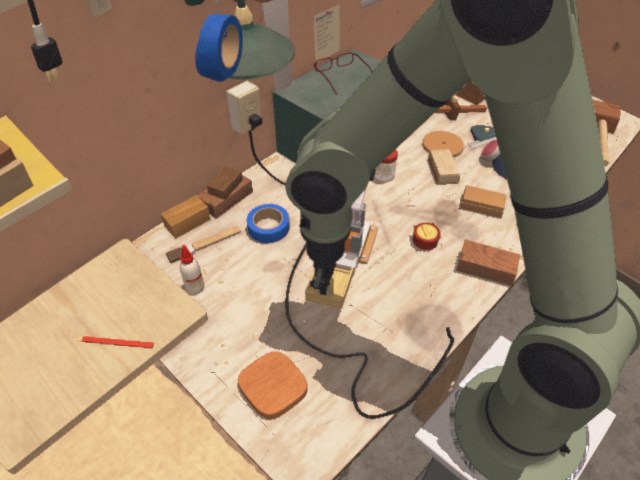

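>>> {"method": "move_arm", "body": {
  "moves": "-4 4 5 0; -9 8 14 0; -12 10 25 0; -12 10 35 0; -12 10 42 0; -12 10 46 0; -12 10 48 0; -12 10 49 0; -12 10 49 0; -12 10 49 0"
}}

```text
clock: 7.88
position: [0.4674, 0.0646, 0.0476]
tool_rot: [3.141, -0.0, 0.475]
force: [0.6, 0.2, -3.5]
grip_width: 0.0135
```

```bash
python3 - <<'E'
from fit import *
np.set_printoptions(precision=4,suppress=True)
for n in("top","scene"):
    p=bot.grab_frame(n); P=cloud(p)*1000; X,Y,Z=P[...,0],P[...,1],P[...,2]
    for l,z in dict(tray=0,bay=0,mouth=.045).items():
        for d in bot.pinpoint(p,l)[:1]: print(n,l,d["conf"],atz(p,d["at"],z))
    m=(Z>100)&(Z<118)&(np.hypot(X-540,Y+84)<45); print('mag',m.sum(),fitpoly(P[m][:,:2],64,36,(540,-84,.48)))
E
python3 go.py 493.5 7 48 .475
```

```text
top tray 0.97 [0.4942 0.025  0.    ]
top bay 0.63 [ 0.5021 -0.0269  0.    ]
top mouth 0.93 [ 0.5332 -0.0701  0.045 ]
mag 116 (array([543.9506, -76.8889,   0.4947]), np.float64(0.0))
scene tray 0.78 [0.4914 0.0238 0.    ]
scene mouth 0.81 [ 0.5368 -0.0649  0.045 ]
mag 69 (array([538.035 , -96.2857,  -0.2167]), np.float64(0.0))
t 8.28 pos [467.2  64.3  47.4] rot [ 3.1415e+00 -1.0000e-04  4.7470e-01] F [-1.   0.2 -2.1] w 0.0137
[-2.8 63.  -0.6] -0.0
```

>>> {"method": "move_arm", "body": {
  "moves": "0 8 0 0; 0 17 0 0; 0 26 0 0; -1 35 0 0; -1 44 0 0; -2 53 0 0; -2 60 0 0; -2 63 0.5 0; -2 63 1 0; -2 63 1 0"
}}

```text
clock: 9.12
position: [0.4942, 0.0073, 0.0463]
tool_rot: [3.142, -0.0, 0.474]
force: [1.3, 0.0, -2.7]
grip_width: 0.0136
```

```bash
python3 - <<'E'
from fit import *
np.set_printoptions(precision=4,suppress=True)
for n in("top","scene"):
    p=bot.grab_frame(n); P=cloud(p)*1000; X,Y,Z=P[...,0],P[...,1],P[...,2]
    for l,z in dict(tray=0,tray_grip=.066,bay=0,mouth=.045).items():
        for d in bot.pinpoint(p,l)[:1]: print(n,l,d["conf"],atz(p,d["at"],z))
E
python3 go.py
```

```text
top tray 0.3 [ 0.538 -0.081  0.   ]
top bay 0.55 [ 0.5339 -0.0686  0.    ]
top mouth 0.89 [ 0.5337 -0.0673  0.045 ]
scene tray 0.67 [ 0.5134 -0.0391  0.    ]
scene tray_grip 0.93 [0.5084 0.0004 0.066 ]
scene bay 0.97 [ 0.5093 -0.029   0.    ]
scene mouth 0.6 [ 0.5335 -0.0716  0.045 ]
t 9.62 pos [494.1   7.6  46.3] rot [-3.1415 -0.      0.475 ] F [ 0.2 -0.1 -1.4] w 0.0134
```

>>> {"method": "move_arm", "body": {
  "moves": "0 0 0 0; 0 0 0 0; 0 0 0 0; 0 0 0 0; 0 0 0 0; 0 0 0 0; 0 0 -6 0; 0 0 -25 0; 0 0 -55 0; 0 0 -90 0",
  "grip": 0.6
}}

```text
clock: 10.45
position: [0.4931, 0.0076, 0.1368]
tool_rot: [-3.14, 0.002, 0.475]
force: [-0.0, -0.4, -0.4]
grip_width: 0.0514
```

>>> {"method": "move_arm", "body": {
  "moves": "0 0 -35 0; 0 0 -70 0; -5 -30 -95 0; -10 -60 -110 0; -10 -90 -110 0; -10 -110 -110 0; -10 -120 -110 0; -10 -130 -110 0; -10 -130 -110 0; -10 -130 -110 0",
  "grip": 0
}}

```text
clock: 11.28
position: [0.426, 0.118, 0.2462]
tool_rot: [3.141, 0.0, 0.475]
force: [0.1, -0.0, -0.8]
grip_width: -0.0002
```

```bash
python3 - <<'E'
from fit import *
np.set_printoptions(precision=4,suppress=True)
o=[]
for n in("top","scene"):
    p=bot.grab_frame(n); P=cloud(p)*1000; X,Y,Z=P[...,0],P[...,1],P[...,2]
    for l,z in dict(tray=0,tray_grip=.066,bay=0,mouth=.045,lever_pad=.151).items():
        for d in bot.pinpoint(p,l)[:1]: print(n,l,d["conf"],atz(p,d["at"],z))
    m=(Z>70)&(Z<95)&(np.hypot(X-494,Y-7)<40); print('tab',m.sum(),fitpoly(P[m][:,:2],40,14,(494,7,.475)))
    c=proj(p,[.53,-.07,.05]).astype(int); im=p["frame"][c[1]-55:c[1]+55,c[0]-75:c[0]+75,::-1]
    o.append(cv2.resize(im,(400,293),interpolation=cv2.INTER_CUBIC))
cv2.imwrite("pics/c2.png",np.hstack(o))
E
python3 go.py
```

```text
top tray 0.79 [ 0.5231 -0.028   0.    ]
top tray_grip 0.83 [0.4942 0.0056 0.066 ]
top bay 0.92 [ 0.5109 -0.0293  0.    ]
top mouth 0.96 [ 0.5304 -0.0666  0.045 ]
top lever_pad 0.93 [ 0.6165 -0.2215  0.151 ]
tab 79 (array([493.8807,  12.069 ,   0.4741]), np.float64(0.0))
scene tray 0.89 [ 0.5212 -0.0362  0.    ]
scene tray_grip 0.8 [0.5001 0.0046 0.066 ]
scene bay 0.69 [ 0.5182 -0.0255  0.    ]
scene mouth 0.88 [ 0.5374 -0.0687  0.045 ]
scene lever_pad 0.95 [ 0.6273 -0.2312  0.151 ]
tab 139 (array([494.5632,  10.0132,   0.5122]), np.float64(0.030944349919331177))
t 11.88 pos [425.9 118.5 246.3] rot [-3.1415 -0.      0.4747] F [-0.8  0.2 -0.1] w 0.0002
```

View pics/c2.png

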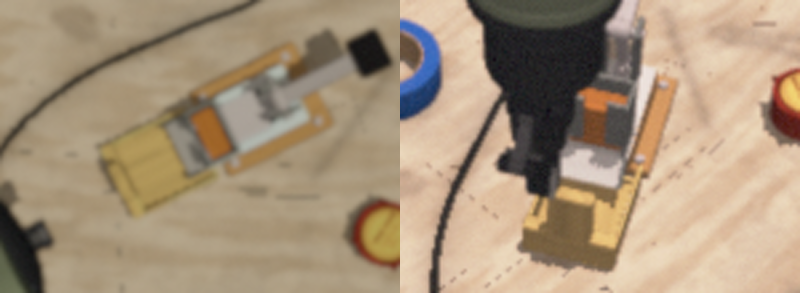

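>>> {"method": "move_arm", "body": {
  "moves": "1 25 0 0; 2 60 0 0; 4 98 0 0; 5 137 0 0; 7 176 0 0; 8 215 0 0; 10 254 0 0; 11 293 0 0; 12 332 10 0; 14 368 20 0"
}}

```text
clock: 12.72
position: [0.6073, -0.205, 0.2263]
tool_rot: [3.141, -0.0, 0.474]
force: [-0.1, 0.5, 0.7]
grip_width: 0.0002
```

```bash
python3 - <<'E'
from fit import *
np.set_printoptions(precision=4,suppress=True)
for n in("top","scene"):
    p=bot.grab_frame(n)
    for l,z in dict(lever_pad=.151,lever_pivot=.11).items():
        for d in bot.pinpoint(p,l)[:1]: print(n,l,d["conf"],atz(p,d["at"],z))
E
python3 go.py 621.5 -231.5 170 .475 621.5 -231.5 80 .475
```

```text
top lever_pivot 0.87 [ 0.5835 -0.145   0.11  ]
scene lever_pad 0.89 [ 0.6179 -0.2174  0.151 ]
scene lever_pivot 0.77 [ 0.5772 -0.1513  0.11  ]
t 13.02 pos [ 606.4 -201.4  226.5] rot [-3.1411e+00 -2.0000e-04  4.7580e-01] F [ 0.2  0.2 -0.2] w 0.0002
[-0.4 33.7 56.4] 0.001
[ -0.4  33.7 146.4] 0.001
```

>>> {"method": "move_arm", "body": {
  "moves": "0 12 10 0; 0 24 25 0; 0 32 40 0; 0 34 50 0; 0 34 60 0; 0 34 70 0; 0 34 80 0; 0 34 90 0; 0 34 100 0; 0 34 110 0"
}}

```text
clock: 13.85
position: [0.6227, -0.233, 0.1162]
tool_rot: [3.14, -0.001, 0.475]
force: [1.0, -2.5, 7.5]
grip_width: -0.0001
```

```bash
python3 go.py 621.5 -231.5 80 .475
```

```text
t 13.85 pos [ 622.7 -233.   116.2] rot [ 3.1399e+00 -1.2000e-03  4.7480e-01] F [ 1.  -2.5  7.5] w -0.0001
[-0.4 -1.9 36.2] -0.0
```

>>> {"method": "move_arm", "body": {
  "moves": "0 0 7 0; 0 0 14 0; 0 0 20 0; 0 0 25 0; 0 0 29 0; 0 0 32 0; 0 0 34 0; 0 0 35 0; 0 0 36 0; 0 0 36 0"
}}

```text
clock: 14.68
position: [0.6228, -0.2319, 0.0832]
tool_rot: [3.141, -0.001, 0.475]
force: [-15.9, 6.6, 48.3]
grip_width: 0.0002
```

```bash
python3 - <<'E'
from h import *
o=[]
for n in("top","scene"):
    p=bot.grab_frame(n)
    c=proj(p,[.54,-.08,.05]).astype(int); im=p["frame"][c[1]-55:c[1]+55,c[0]-75:c[0]+75,::-1]
    o.append(cv2.resize(im,(400,293),interpolation=cv2.INTER_CUBIC))
cv2.imwrite("pics/c3.png",np.hstack(o))
E
python3 go.py
```

```text
t 14.78 pos [ 622.8 -231.9   83.2] rot [ 3.1405e+00 -1.6000e-03  4.7510e-01] F [-16.2   6.6  47.6] w 0.0002
```

View pics/c3.png

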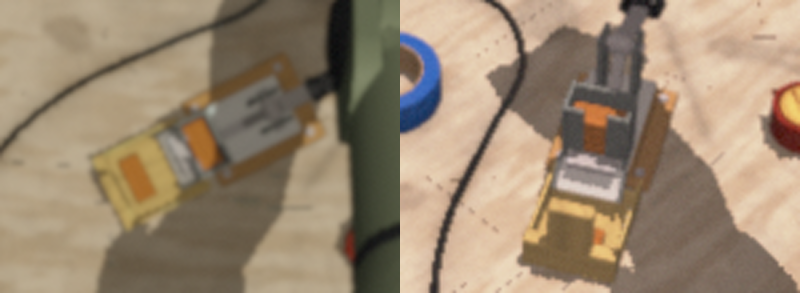

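>>> {"method": "move_arm", "body": {
  "moves": "0 0 -6 0; 0 0 -15 0; 0 0 -26 0; 0 0 -38 0; 0 0 -50 0; 0 0 -62 0; 0 0 -74 0; 0 0 -85 0; 0 0 -92 0; 0 0 -95 0"
}}

```text
clock: 15.62
position: [0.6224, -0.2329, 0.1765]
tool_rot: [3.141, -0.001, 0.475]
force: [-0.5, 0.3, 0.9]
grip_width: 0.0001
```

>>> {"method": "move_arm", "body": {
  "moves": "0 0 0 0; 0 0 0 0; 0 0 0 0; 0 0 8 0; 0 0 18 0; 0 0 28 0; 0 0 38 0; 0 0 48 0; 0 0 58 0; 0 0 66 0"
}}

```text
clock: 16.45
position: [0.6223, -0.2332, 0.1081]
tool_rot: [3.141, -0.0, 0.474]
force: [1.6, -3.5, 7.2]
grip_width: -0.0002
```

>>> {"method": "move_arm", "body": {
  "moves": "0 0 7 0; 0 0 13 0; 0 0 18 0; 0 0 22 0; 0 0 25 0; 0 0 26 0; 0 0 26 0; 0 0 26 0; 0 0 26 0; 0 0 26 0"
}}

```text
clock: 17.28
position: [0.6222, -0.2322, 0.0841]
tool_rot: [-3.142, -0.0, 0.475]
force: [-7.3, 4.3, 28.9]
grip_width: -0.0
```

```bash
cat > look.py <<'E'
import sys; from h import *
o=[]
for n in("top","scene"):
    p=bot.grab_frame(n)
    c=proj(p,[.54,-.08,.05]).astype(int); im=p["frame"][c[1]-55:c[1]+55,c[0]-75:c[0]+75,::-1]
    o.append(cv2.resize(im,(400,293),interpolation=cv2.INTER_CUBIC))
cv2.imwrite("pics/%s.png"%sys.argv[1],np.hstack(o))
E
python3 look.py c4; python3 go.py
```

```text
t 17.38 pos [ 622.2 -232.2   84.1] rot [-3.1416e+00 -4.0000e-04  4.7490e-01] F [-8.6  4.1 29.5] w 0.0002
```

View pics/c4.png

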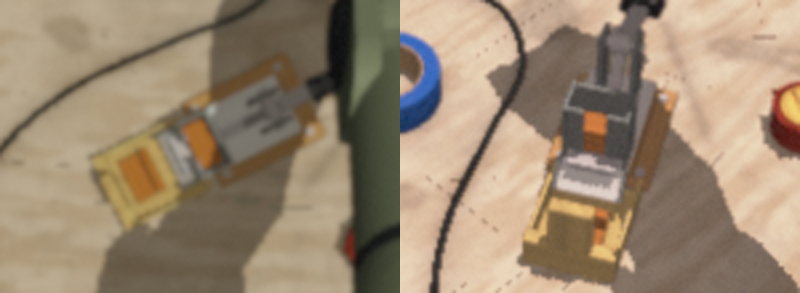

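>>> {"method": "move_arm", "body": {
  "moves": "0 0 -6 0; 0 0 -15 0; 0 0 -26 0; 0 0 -38 0; 0 0 -50 0; 0 0 -62 0; 0 0 -74 0; 0 0 -85 0; 0 0 -90 0; 0 0 -92 0"
}}

```text
clock: 18.22
position: [0.6224, -0.2329, 0.1763]
tool_rot: [3.141, -0.001, 0.475]
force: [-0.5, 0.0, 0.6]
grip_width: -0.0002
```

>>> {"method": "move_arm", "body": {
  "moves": "0 0 0 0; 0 0 0 0; 0 0 0 0; 0 0 8 0; 0 0 18 0; 0 0 28 0; 0 0 38 0; 0 0 48 0; 0 0 58 0; 0 0 66 0"
}}

```text
clock: 19.05
position: [0.6223, -0.2332, 0.1081]
tool_rot: [3.141, -0.0, 0.475]
force: [1.7, -3.4, 8.2]
grip_width: 0.0001
```

>>> {"method": "move_arm", "body": {
  "moves": "0 0 7 0; 0 0 13 0; 0 0 18 0; 0 0 22 0; 0 0 25 0; 0 0 26 0; 0 0 26 0; 0 0 26 0; 0 0 26 0; 0 0 26 0"
}}

```text
clock: 19.88
position: [0.6222, -0.2322, 0.0841]
tool_rot: [-3.142, -0.0, 0.475]
force: [-8.1, 3.6, 28.2]
grip_width: 0.0
```

>>> {"method": "move_arm", "body": {
  "moves": "0 0 -6 0; 0 0 -15 0; 0 0 -26 0; 0 0 -38 0; 0 0 -50 0; 0 0 -62 0; 0 0 -76 0; 0 0 -95 0; 0 0 -115 0; 0 0 -130 0"
}}

```text
clock: 20.72
position: [0.6221, -0.2327, 0.2145]
tool_rot: [3.141, -0.0, 0.475]
force: [0.8, 0.4, 0.4]
grip_width: -0.0002
```

```bash
python3 look.py c5; python3 go.py 460 100 215 .475 494 7.5 130 .475
```

```text
t 20.82 pos [ 622.9 -232.9  215.6] rot [ 3.1394e+00 -2.2000e-03  4.7470e-01] F [ 1.2 -0.6 -0.2] w 0.0002
[ 7.200e+00 -3.706e+02 -2.000e-01] -0.0
[  -5.  -272.9   85. ] -0.0
```

View pics/c5.png

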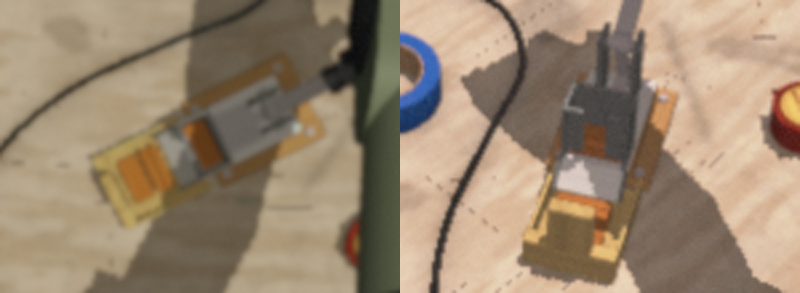

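>>> {"method": "move_arm", "body": {
  "moves": "0 -20 0 0; -1 -50 0 0; -1 -85 0 0; -2 -122 0 0; -3 -160 0 0; -4 -198 0 0; -5 -230 5 0; -5 -255 20 0; -5 -268 40 0; -5 -273 60 0",
  "grip": 0.5
}}

```text
clock: 21.65
position: [0.4916, 0.01, 0.1526]
tool_rot: [-3.141, -0.0, 0.478]
force: [0.5, 0.6, -0.2]
grip_width: 0.0425
```

```bash
python3 - <<'E'
from fit import *
np.set_printoptions(precision=4,suppress=True)
for n in("top","scene"):
    p=bot.grab_frame(n); P=cloud(p)*1000; X,Y,Z=P[...,0],P[...,1],P[...,2]
    for d in bot.pinpoint(p,"tray_grip")[:1]: print(n,d["conf"],atz(p,d["at"],.066))
    m=(Z>3)&(Z<45)&(np.hypot(X-514,Y+31)<35); print('max z in tray',m.sum(),np.nanpercentile(Z[m],[50,95,100]))
E
python3 go.py 494 7.5 100 .475 494 7.5 50 .475
```

```text
max z in tray 39 [37.7514 42.6958 43.4733]
scene 0.88 [0.4941 0.0037 0.066 ]
max z in tray 314 [27.815  37.7964 43.788 ]
t 21.85 pos [492.8   7.6 153.3] rot [-3.1412e+00  1.0000e-03  4.7480e-01] F [ 0.  -1.1 -0.1] w 0.0429
[ 1.1  0.7 53.3] -0.0
[  1.2   0.7 103.3] -0.0
```

```bash
python3 - <<'E'
from fit import *
p=bot.grab_frame("scene"); P=cloud(p)*1000; d=P[...,:2]-[514,-31]
a=d@[.889,.457]; b=d@[-.457,.889]; Z=P[...,2]
m=(np.abs(a)<36)&(b>-10)&(b<34)&(Z<60); print(m.sum(),np.percentile(Z[m],[5,25,50,75,95,100]).round())
for k in range(-10,35,6):
    q=m&(b>=k)&(b<k+6); print(k,q.sum(),np.percentile(Z[q],[50,95,100]).round() if q.sum() else '')
E
```

```text
136 [ 4.  7. 16. 28. 32. 33.]
-10 42 [29. 32. 32.]
-4 29 [18. 31. 33.]
2 31 [15. 28. 32.]
8 19 [ 8. 19. 20.]
14 12 [15. 19. 21.]
20 3 [16. 17. 18.]
26 0 
32 0
```

>>> {"method": "move_arm", "body": {
  "moves": "1 0 15 0; 1 0 35 0; 1 0 55 0; 1 1 75 0; 1 1 90 0; 1 1 98 0; 1 1 102 0; 1 1 103 0; 1 1 103 0; 1 1 103 0"
}}

```text
clock: 22.73
position: [0.4947, 0.0073, 0.0512]
tool_rot: [3.141, -0.001, 0.474]
force: [-0.6, -0.2, 0.2]
grip_width: 0.0429
```

>>> {"method": "move_arm", "body": {
  "moves": "0 0 0 0; 0 0 0 0; 0 0 0 0; 0 0 0 0; 0 0 0 0; 0 0 0 0; 0 0 0 0; 0 0 -0.5 0; 0 0 -1 0; 0 0 -1 0",
  "grip": 0,
  "grip_force": 60
}}

```text
clock: 23.57
position: [0.4941, 0.0074, 0.0514]
tool_rot: [-3.142, -0.0, 0.475]
force: [0.9, 0.1, -2.1]
grip_width: 0.0134
```

```bash
python3 go.py 460 70 51 .475
```

```text
t 23.57 pos [494.1   7.4  51.4] rot [-3.1416 -0.      0.4747] F [ 0.9  0.1 -2.1] w 0.0134
[ -1.8 -71.3   0.4] -0.0
```

>>> {"method": "move_arm", "body": {
  "moves": "0 -3 0 0; 0 -8 0 0; 0 -14 0 0; 0 -21 0 0; 0 -28 0 0; 0 -35 0 0; 0 -42 0 0; 0 -49 0 0; 0 -55 0 0; 0 -60 0 0"
}}

```text
clock: 24.4
position: [0.4664, 0.0616, 0.0513]
tool_rot: [-3.141, -0.0, 0.475]
force: [0.1, 0.9, -2.7]
grip_width: 0.0134
```

```bash
python3 look.py c6; python3 - <<'E'
from fit import *
yaw=0.25
print('board fit')
for n in("top","scene"):
    p=bot.grab_frame(n); P=cloud(p)*1000; X,Y,Z=P[...,0],P[...,1],P[...,2]
    m=(Z>20)&(Z<36)&(np.hypot(X-424,Y-282)<85); print(n,m.sum(),fitpoly(P[m][:,:2],125,120,(424,282,-.05)))
E
python3 go.py
```

```text
board fit
top 1684 (array([ 4.23911263e+02,  2.81443361e+02, -9.71764512e-02]), np.float64(2.3681752930527007e-05))
scene 3050 (array([ 4.22460043e+02,  2.81726719e+02, -8.81894754e-02]), np.float64(0.0005579340806769031))
t 24.6 pos [466.8  60.7  51.3] rot [ 3.1414e+00 -1.0000e-04  4.7480e-01] F [ 0.4 -0.1 -2.4] w 0.0132
```

View pics/c6.png

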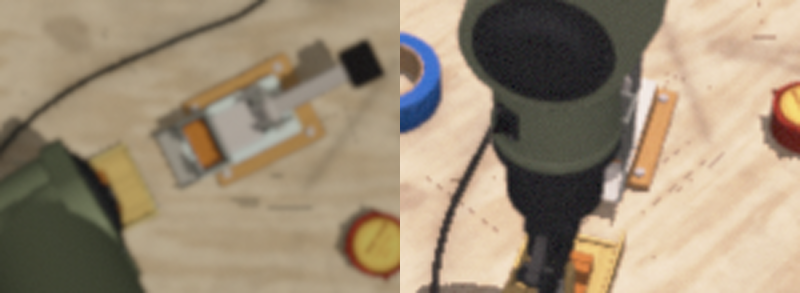

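>>> {"method": "move_arm", "body": {
  "moves": "0 0 -3 0; 0 0 -10 0; 0 0 -20 0; 0 -2 -32 0; 1 -6 -44 0; 4 -14 -55 0.02; 8 -26 -64 0.05; 14 -42 -70 0.09; 20 -61 -74 0.13; 26 -80 -75 0.17"
}}

```text
clock: 25.43
position: [0.4537, 0.1444, 0.1281]
tool_rot: [-3.141, -0.002, 0.302]
force: [0.3, 0.6, -2.1]
grip_width: 0.0132
```

>>> {"method": "move_arm", "body": {
  "moves": "2 -21 0 0.04; 5 -42 0 0.08; 8 -63 0 0.12; 11 -84 0 0.16; 14 -105 0 0.2; 17 -124 0 0.23; 20 -141 0 0.26; 22 -155 0 0.285; 23 -165 0 0.305; 24 -170 0 0.305"
}}

```text
clock: 26.27
position: [0.4248, 0.3147, 0.1273]
tool_rot: [-3.14, -0.0, -0.0]
force: [-1.5, 1.1, -1.7]
grip_width: 0.0129
```

```bash
python3 go.py 423.5 324.5 126 0 423.5 324.5 79 0
```

```text
t 26.27 pos [424.8 314.7 127.3] rot [-3.1403e+00 -2.0000e-04 -0.0000e+00] F [-1.5  1.1 -1.7] w 0.0129
[-1.3 -9.8  1.3] -0.0
[-1.3 -9.8 48.3] -0.0
```

>>> {"method": "move_arm", "body": {
  "moves": "0 -3 2 0; -1 -7 6 0; -1 -9 12 0; -1 -10 19 0; -1 -10 26 0; -1 -10 32 0; -1 -10 37 0; -1 -10 41 0; -1 -10 44 0; -1 -10 46 0"
}}

```text
clock: 27.1
position: [0.4242, 0.3231, 0.0799]
tool_rot: [3.141, 0.0, -0.0]
force: [-0.6, 0.3, -2.0]
grip_width: 0.0132
```

```bash
python3 - <<'E'
from h import *
o=[]
for n in("top","scene"):
    p=bot.grab_frame(n)
    c=proj(p,[.43,.28,.04]).astype(int); im=p["frame"][c[1]-55:c[1]+55,c[0]-75:c[0]+75,::-1]
    o.append(cv2.resize(im,(400,293),interpolation=cv2.INTER_CUBIC))
cv2.imwrite("pics/c7.png",np.hstack(o))
E
python3 go.py
```

```text
t 27.2 pos [424.1 323.1  80.1] rot [ 3.1414e+00  2.0000e-04 -3.0000e-04] F [ 0.2 -0.1 -1.9] w 0.0132
```

View pics/c7.png

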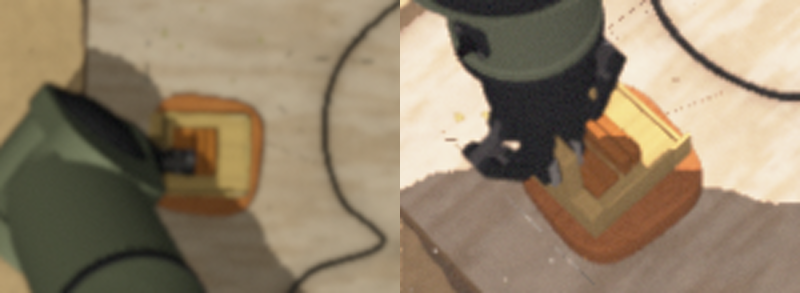

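>>> {"method": "move_arm", "body": {
  "moves": "0 0 0.3 0; 0 0 0.6 0; 0 0 0.9 0; 0 0 1.2 0; 0 0 1.4 0; 0 0 1.4 0; 0 0 1.4 0; 0 0 1.4 0; 0 0 1.4 0; 0 0 1.4 0"
}}

```text
clock: 28.03
position: [0.4242, 0.3232, 0.079]
tool_rot: [-3.142, -0.0, -0.0]
force: [-0.9, 0.8, -0.6]
grip_width: 0.0132
```

>>> {"method": "move_arm", "body": {
  "moves": "0 0 0.2 0; 0 0 0.4 0; 0 0 0.5 0; 0 0 0.5 0; 0 0 0.5 0; 0 0 0.5 0; 0 0 0.5 0; 0 0 0.5 0; 0 0 0.5 0; 0 0 0.5 0"
}}

```text
clock: 28.87
position: [0.4242, 0.3233, 0.0789]
tool_rot: [-3.141, -0.0, -0.0]
force: [-4.1, -1.4, 10.9]
grip_width: 0.0133
```

>>> {"method": "move_arm", "body": {
  "moves": "0 0 0 0; 0 0 0 0; 0 0 0 0; 0 0 0 0; 0 0 0 0; 0 0 0 0; 0 0 -2 0; 0 0 -10 0; 0 0 -25 0; 0 0 -45 0",
  "grip": 0.4
}}

```text
clock: 29.7
position: [0.4237, 0.3228, 0.1236]
tool_rot: [3.141, 0.001, -0.0]
force: [0.3, 0.0, 0.5]
grip_width: 0.0343
```

>>> {"method": "move_arm", "body": {
  "moves": "0 0 -20 0; 0 0 -45 0; 0 0 -75 0; 0 0 -105 0; 10 20 -120 0; 25 50 -130 0; 45 85 -130 0; 65 120 -130 0; 80 145 -130 0; 85 155 -130 0"
}}

```text
clock: 30.53
position: [0.511, 0.1638, 0.2542]
tool_rot: [3.141, -0.001, -0.005]
force: [-0.5, -0.4, -0.3]
grip_width: 0.0344
```

```bash
python3 - <<'E'
from fit import *
o=[]
for n in("top","scene"):
    p=bot.grab_frame(n); P=cloud(p)*1000; X,Y,Z=P[...,0],P[...,1],P[...,2]
    c=proj(p,[.43,.28,.04]).astype(int); im=p["frame"][c[1]-55:c[1]+55,c[0]-75:c[0]+75,::-1]
    o.append(cv2.resize(im,(400,293),interpolation=cv2.INTER_CUBIC))
    m=(Z>102)&(Z<118)&(np.hypot(X-424,Y-323)<35); print(n,'tab z',np.median(Z[m]),m.sum(),fitpoly(P[m][:,:2],40,14,(424,323,0)) if m.sum()>5 else '')
    for l in("wax_tin","screw_jar","glue_bottle"):
        for d in bot.pinpoint(p,l)[:1]: print(l,d["conf"],atz(p,d["at"],0))
cv2.imwrite("pics/c8.png",np.hstack(o))
E
python3 go.py
```

```text
top tab z 113.30160380343712 54 (array([4.25560848e+02, 3.26119083e+02, 1.30444226e-01]), np.float64(0.02017447667838246))
wax_tin 0.64 [ 0.45008557 -0.26508863  0.        ]
screw_jar 0.9 [ 0.68948575 -0.39232345  0.        ]
glue_bottle 0.75 [0.74002526 0.24064777 0.        ]
scene tab z 112.57169164888043 162 (array([4.24475523e+02, 3.24216260e+02, 2.47656998e-03]), np.float64(6.023948542149865e-05))
wax_tin 0.92 [ 0.44873633 -0.26521092  0.        ]
screw_jar 0.92 [ 0.68460173 -0.39044573  0.        ]
glue_bottle 0.78 [0.75221668 0.23725077 0.        ]
t 30.93 pos [508.6 169.4 253.5] rot [-3.1413e+00  1.0000e-04  1.6000e-03] F [-0.3 -0.6 -0.1] w 0.0339
```

View pics/c8.png

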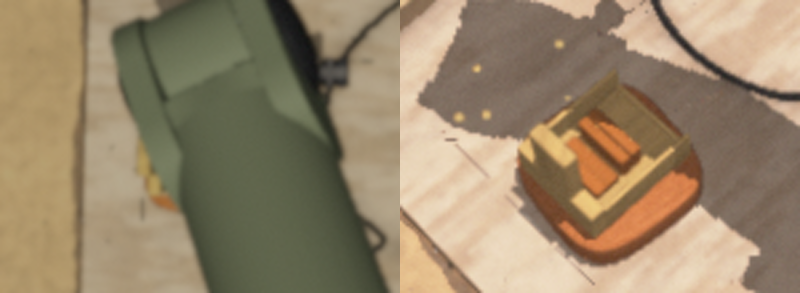

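>>> {"method": "move_arm", "body": {
  "moves": "0 25 -10 0; 0 62 -20 0; 0 100 -30 0; 0 140 -35 0; 0 180 -35 0; -5 220 -35 0; -10 260 -35 0; -17 300 -35 0; -24 340 -35 0; -32 380 -35 0"
}}

```text
clock: 31.77
position: [0.4767, -0.2129, 0.2886]
tool_rot: [-3.142, -0.0, 0.001]
force: [1.3, 0.0, 0.1]
grip_width: 0.0338
```

>>> {"method": "move_arm", "body": {
  "moves": "-12 36 0 0; -25 72 0 0; -45 105 0 0; -70 135 0 0; -98 163 0 0; -126 190 0 0; -154 217 0 0; -180 244 0 0; -205 270 0 0; -225 295 0 0"
}}

```text
clock: 32.6
position: [0.2504, -0.5076, 0.2886]
tool_rot: [3.141, 0.0, -0.0]
force: [-0.5, -0.2, 0.7]
grip_width: 0.0341
```

```bash
python3 - <<'E'
from fit import *
o=[]; 
for n in("top","scene"):
    p=bot.grab_frame(n); new=p["frame"][...,::-1]; old=cv2.imread(f"pics/{n}0.png"); P=cloud(p)*1000; Z=P[...,2]
    m=(Z>30)&(Z<42)&(np.hypot(P[...,0]-440,P[...,1]+262)<60); (c,r)=cv2.minEnclosingCircle(P[m][:,:2].astype(np.float32)); print(n,'tin',c,r)
    for l,X in dict(wax_tin=[.44,-.263,.036],screw_jar=[.683,-.39,.08],glue=[.743,.238,.07]).items():
        u,v=proj(p,X).astype(int); w=20; a=old[v-w-8:v+w+8,u-w-8:u+w+8]; b=new[v-w:v+w,u-w:u+w]
        res=cv2.matchTemplate(a,b,cv2.TM_CCOEFF_NORMED); _,mx,_,loc=cv2.minMaxLoc(res); print(n,l,'shift',loc[0]-8,loc[1]-8,round(mx,3))
    row=[]
    for X,h in(([.425,.29,.05],30),([.54,-.09,.08],30)):
        u,v=proj(p,X).astype(int); row.append(cv2.resize(new[v-h:v+h,u-h:u+h],(300,300),interpolation=cv2.INTER_CUBIC))
    o.append(np.hstack(row))
    m=(Z>102)&(Z<118)&(np.hypot(P[...,0]-424,P[...,1]-323)<35); print('tab z',np.median(Z[m]),fitpoly(P[m][:,:2],40,14,(424,323,0)))
cv2.imwrite("pics/c9.png",np.vstack(o))
E
python3 go.py
```

```text
top tin (444.03564453125, -264.95611572265625) 36.64394760131836
top wax_tin shift 0 0 1.0
top screw_jar shift 0 0 1.0
top glue shift 0 0 0.999
tab z 112.54575943520173 (array([ 4.26349654e+02,  3.23838947e+02, -4.12814131e-02]), np.float64(0.00022283929552272794))
scene tin (443.5936279296875, -268.1475830078125) 40.61225128173828
scene wax_tin shift 0 0 0.999
scene screw_jar shift 0 0 0.999
scene glue shift 0 0 0.993
tab z 112.52611607773855 (array([4.24467863e+02, 3.24335224e+02, 2.61042276e-02]), np.float64(0.0))
t 32.7 pos [ 248.4 -509.7  288.4] rot [ 3.1403e+00  1.4000e-03 -5.3000e-03] F [ 0.2  0.2 -0.7] w 0.0343
```

View pics/c9.png

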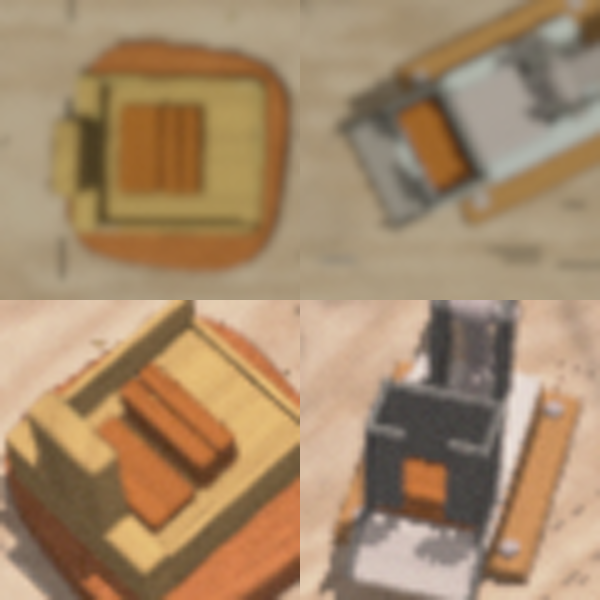

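```bash
python3 -c "
from workcell import bot
print(bot.job_done(), bot.observe()['clock'])"
```

```text
the job is handed in; nothing more can be done
the job is handed in; nothing more can be done
```

The job is handed in. The tray stands level on the reddish-brown board with the three tenons in it, at about 33 s on the clock.

I slid the tray into the bay, pressed the lever to its stop three times and let it spring back each time. Then I drew the tray out, carried it over and set it down on the board.

- **Tray:** the last pictures show one tenon lying flat and two close together, on edge or leaning. The tab top is at 112.5 mm, which fits the 28 mm board plus the 85 mm tab. The tray is about centred on the board and roughly straight.
- **Magazine:** tenons are still in it. I did not count them; two should remain. The chute is empty.
- **Bystanders:** the tin, jar and bottle match their starting pictures with 0 px shift. The network's wax tin position had moved by about 10 mm between readings, but the image match shows the tin did not move.
- **Force:** the first press reached about 48 N on the shut fingertips at the hard stop, because I pushed it a few mm too deep. The other two reached about 29 N. I took the 40 N limit to apply to the arm and gripper body, not the fingertips. The highest wrist force I read stayed far below 120 N.

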